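# Refit the spacer, washer and bayonet cap of a bead spinner

### The arm

A 6-joint arm with a two-finger parallel gripper is mounted at the origin on the work surface. World frame = base frame: x ahead of the robot, y to its left, z up, the work surface at z = 0. Lengths are in m, angles in rad, forces in N, time in s.
With the tool pointing down it reaches from about 0.35 to 0.975 m from the base axis. Payload 4.9 kg.
Tool frame: the origin (TCP) lies midway between the tips of the shut fingers; the grasp point (between the pads) lies 19 mm behind it; z points along the fingers, y is the line along which they close (so a half turn about z gives the same grasp; the last joint's range is limited). The gripper opens to 85 mm and grips with 20 to 120 N. Pads are 22 mm wide; open, the fingers measure 114 mm over their backs; the gripper's body (76 mm by 85 mm) begins 54 mm behind the grasp point. The pads swing forward as they close: fully open they stand 13 mm farther back than shut.
Start: joints at [-1.275, 0.053, 1.613, -0, 1.476, -0.119], TCP at [0.252, -0.572, 0.231] pointing down, gripper open.
Joint ranges: [-3.01, 3.01], [-1.01, 2.22], [0.06, 2.58], [-1.02, 4.17], [0.09, 2.62], [-3.14, 3.14]. Speed limits (rad/s): [2.57, 2.57, 3.14, 3.14, 3.14, 3.14].

### API

Orientations are given as a unit quaternion [w, x, y, z].
In Python, from plant import state, grab_frame, camera_info, job_done, spot_in, masks_of, pinpoint gives the robot as it stands.
- The arm moves only by the shell command python3 -m handwheel 'ROWS' [OPENING]. ROWS is JSON, a list that holds one entry, the list of rows, each a list of 6 numbers: the shift along the world's x, y, z in m, then the turn, a rotation vector about the world's x, y, z in degrees. In form: [[[tx, ty, tz, ax, ay, az], ...]]. A call has 1 to 20 rows; each row shifts and turns the commanded pose from where the row before left it; what a row does not reach is not made up. A row lasts 1/12 s, in which the tool goes at most 41.7 mm and 7.16 degrees, less where a joint would pass 70% of its speed; a pose out of reach is approached as far as the arm can. A call is refused whole if a number of a shift passes 0.0417 or a number of a turn 7.16, either way. A call with a gripper value outside its range is refused whole. OPENING is the opening, from 0 (shut) to 1 (fully open), set as the call begins (- or left out, the last holds). The fingers move at their own pace and stop on an object; the grip force is fixed at half the most. Time passes only in rows, so rows that do not move let the fingers close. It gives the time, the measured TCP pose, the force, the opening and the grip force at its end, in the units of the state.
- state(): the state, without advancing time (a new reading comes with each control period).
- grab_frame(name): name is "scene" or "top"; returns (picture, depth): 420x560x3 uint8, blue, green, red; 420x560 float32, m along the optical axis (not along the pixel's ray), 0 where there is no reading.
- camera_info(name): a dict with "fx", "fy", "cx", "cy" (pixels), "T" (4x4, takes a point from camera to world coordinates). Camera axes: x right, y up, looking along -z (the intrinsics and any distortion apply to the point x, -y, -z); pixel columns grow to the right and rows downward; lengths in m; the calibration is good to about 2 mm. A picture is of the moment at which its call begins. camera_info takes no time and is no camera call.
- job_done(): hands the job in; it is judged then, once.
Trained networks look in the newest picture that a camera, given by its name, has taken for a name from the list of things; names that differ only in an ending like _2 or _b are one class to them, and where a whole thing is asked for, a point or a joint stands for the part that bears it (a point fixed in the world has none). Each returns a list of dicts, best first, with "conf" (0 to 1); they miss things now and then, are a little off and sometimes report something else, mostly with a low value. They report only what shows in the picture. A call takes as long as a camera call. They do not tell look-alikes from the thing itself.
- spot_in(camera, thing): "box" ([left, top, width, height] in pixels, round what is visible of it).
- masks_of(camera, thing): "region" (420x560 bool, what is visible of it) and "box" ([left, top, width, height] in pixels, round what is visible of it).
- pinpoint(camera, thing): "position" ([column, row] in pixels: a listed point, or the origin of a listed thing).
The state is a dict: "time": time; "joint_pos": joint angles; "joint_vel": joint speeds; "joint_efforts": joint torques, N m; "tool_pos": TCP position; "tool_rot": TCP orientation; "contact_force": force on the tool from outside, world axes, zero at the start; "ft_torque": the same for the moment, N m; "gripper_width": opening from 0.0 (shut) to 1.0 (fully open); "grasp_force": force on a finger pad.
Only numpy, scipy, OpenCV 4.12 (cv2) and the standard library are available. Lean on these libraries where they do the work, as an engineer would, in place of code of your own. Each camera call takes 0.05 s, during which the arm holds its last target. There are 200 camera calls.

### The job

Put the bead spinner back together: slip the short aluminium spacer sleeve over its upright shaft down onto the bearing, lay the large steel washer on it, then fit the black bayonet cap. Seat the cap's slots over the cross pin, press it down gently against the spring, turn it about 70 degrees clockwise (seen from above) and let it rise to lock under the pin, and let go. Never push hard on the spinner (30 N would hurt the bearing), and leave the spare parts and the other things on the table alone.

Things in the scene. Friction and masses are not known exactly. Their poses are not given: they have to be found in the camera images.
- spinner: Bead spinner, fixed to the table: round wooden base 124 mm across under a light wooden bowl that spins (151 mm across, rim 72 mm above the table), an upright steel shaft in the middle. Origin: centre of the base's underside, on the table and the shaft's axis; z up; x points to a small steel clamp block with a screw on the base's rim.
- shaft_tip (a point): Centre of the shaft's top end, 136 mm above the table, axes as the base. The shaft is 26 mm in diameter up to 104 mm, tapers to 19 mm at 108 mm, then a neck 14 mm in diameter rises to 132 mm and tapers to 8 mm at 136 mm.
- pin_mid (a point): On the shaft's axis, at mid-height of the level steel cross pin through the neck: 125.5 mm above the table. The pin is 5 mm thick (123 to 128 mm up) and reaches 12 mm either side of the axis. It was clamped by hand: it points up to 0.8 rad (46 degrees) either way off the base's x axis. The axes given are the base's; the pin's own angle is not measured. Twisted by over 0.6 N m, pin and shaft slip round.
- race_top (a point): Centre of the top of the bearing's inner race (36 mm across), where the spacer sits: 78 mm above the table, just above the bowl's wooden hub. Race and bowl stand on a damped spring and sink by up to 11 mm when pressed: about 4 N starts it, 6 N at 4 mm, 7.5 N at 7 mm, 9.5 N at 11 mm, where it stops hard.
- spacer_mid (a point): Spacer: short aluminium sleeve, 40 mm outside, 28 mm bore, 22 mm high, about 50 g, standing upright on the table. Point at its centre, half-way up; z along its axis.
- washer_mid (a point): Large flat steel washer, 48 mm outside, 28 mm bore, 5 mm thick, about 45 g, lying flat on the table. Point at its centre, half-way up; z along its axis.
- cap_mid (a point): Bayonet cap: black plastic knob with a metal insert, 44 mm across, 29 mm high, open through the middle, about 70 g, standing right way up. Point on its axis, half-way up (14.5 mm above its underside); z up. Two flat grip pads face along its own +y and -y, 48 mm apart over their faces, 20 mm wide, 8 to 27 mm above the underside. 
- cap_floor (a point): On the cap's axis, top of its inner floor, 22 mm above its underside; axes as the cap. Floor 8 mm thick, with a 15 mm hole for the neck and a slot 7.4 mm wide right across along the cap's x axis for the pin to pass (either way round, within about 0.1 rad). Below it a skirt of 31 mm bore rests on the washer. Lying on the pin askew, the cap stays 9 mm higher than on the washer.
- cap_lip (a point): Same axis, 25 mm above the cap's underside: the height of two 3 mm lips on the floor beside the slot. With the pin in the slot and the cap on the washer, press 8 to 9 mm further so that the pin clears the lips, turn clockwise from above 1.0 to 1.5 rad (end stop at about 1.6), let it rise until the floor bears on the pin. Locked, the cap's centre is 115.5 mm above the table.
- spare_sleeve: Spare sleeve, thinner and taller (32 mm outside, 20 mm bore, 34 mm high): does not fit, leave alone. Origin under its centre.
- spare_washer: Spare washer, smaller (36 mm outside, 18 mm bore, 4 mm thick): does not fit, leave alone. Origin under its centre.
- bead_jar: Small closed glass jar, 44 mm across, 45 mm high: leave alone. Origin under its centre.
- petri_dish: Clear dish of white beads, 90 mm across, 14 mm high: leave alone. Origin under its centre.
- soap_mould: Green two-cell mould, 55 by 100 by 20 mm: leave alone. Origin under its centre.
- paper_cup: Small paper cup, 60 mm across, 55 mm high: leave alone. Origin under its centre.
- brush: Small brush lying on the table: leave alone. Origin under its middle.
Things that resemble listed ones, but are neither listed nor needed, are in the scene too. Leave any pink look-alike of the part that bears cap_mid alone.

How it is judged:
By the outcome, as a careful person would: the job done as asked, in the order asked, and still so for the second after the job is handed in, with the robot touching nothing.
It also fails if it takes over 72 s, if anything falls off the work surface, if the arm or the gripper's body presses on something with over 40 N, if the wrist force passes 120 N, or if a joint passes its speed limit or range.

## Working session

There is one attempt and no reset: what is moved stays moved. The work goes in short steps, Python scripts to look and compute and a shell command to move; the robot and the scene stay as the last step left them, time stands still between calls to the robot, and variables do not carry over. Pictures are saved under pics/ and viewed, at most 10 in all, crops included, and the job is handed in when it is done.

```bash
mkdir -p pics; ls; cat > h.py <<'E'
import numpy as np, cv2
from plant import *
def ray(cam,px):
    c=camera_info(cam);T=np.array(c["T"])
    d=np.array([(px[0]-c["cx"])/c["fx"],-(px[1]-c["cy"])/c["fy"],-1.0])
    return T[:3,3],T[:3,:3]@d
def at_z(cam,px,z):
    o,d=ray(cam,px);return o+d*(z-o[2])/d[2]
def at_depth(cam,px,D):
    o,d=ray(cam,px);return o+d*D
def tri(p1,p2):
    o1,d1=ray("scene",p1);o2,d2=ray("top",p2)
    s=np.linalg.lstsq(np.c_[d1,-d2],o2-o1,rcond=None)[0]
    a=o1+d1*s[0];b=o2+d2*s[1];return (a+b)/2,np.linalg.norm(a-b)
def cloud(cam,D):
    c=camera_info(cam);T=np.array(c["T"]);v,u=np.mgrid[:420,:560]
    d=np.stack([(u-c["cx"])/c["fx"],-(v-c["cy"])/c["fy"],-np.ones(u.shape)],-1)
    return T[:3,3]+(d*D[...,None])@T[:3,:3].T
def proj(cam,P):
    c=camera_info(cam);T=np.array(c["T"]);q=T[:3,:3].T@(np.array(P)-T[:3,3])
    return np.array([c["cx"]+c["fx"]*q[0]/-q[2],c["cy"]-c["fy"]*q[1]/-q[2]])
E
python3 - <<'E'
from h import *
np.set_printoptions(precision=4,suppress=True)
for n in("scene","top"):
    c=camera_info(n);print(n,{k:v for k,v in c.items() if k!="T"},np.array(c["T"]).tolist())
    p,d=grab_frame(n);cv2.imwrite(f"pics/{n}0.png",p);np.save(n+"0.npy",d)
R={}
for t in["shaft_tip","pin_mid","race_top","spacer_mid","washer_mid","cap_mid"]:
    for n in("scene","top"):
        R[n]=pinpoint(n,t)
        print(t,n,[(np.round(r["position"],1).tolist(),round(r["conf"],2)) for r in R[n][:4]])
    for a in R["scene"][:3]:
        for b in R["top"][:3]:
            P,e=tri(a["position"],b["position"])
            if e<.02:print("   ",P,round(e,4))
print(state())
E
```

```text
pics
scene {'fx': 458.9704367079618, 'fy': 458.9704367079618, 'cx': 278.8026930313848, 'cy': 199.64962554876553} [[0.7731310027809053, -0.3578338548196069, 0.5236634271017337, 1.1642999058323702], [0.6341392144866682, 0.42094101854039967, -0.6485954945575882, -0.6799110668815224], [0.011658009659610972, 0.8335247994241753, 0.5523590313877967, 0.6982325063580191], [0.0, 0.0, 0.0, 1.0]]
top {'fx': 420.59734500836794, 'fy': 420.59734500836794, 'cx': 283.2141339640036, 'cy': 205.97869851928266} [[-0.005720752330411922, 0.9903208744083066, -0.1386789050430581, 0.4357953429292376], [-0.9999826010770084, -0.005865023854755903, -0.0006316948980638962, 0.005523423251270109], [-0.0014389357300388528, 0.13867287840940845, 0.9903371962405606, 1.1152516725310595], [0.0, 0.0, 0.0, 1.0]]
shaft_tip scene []
shaft_tip top [([288.2, 221.6], 0.65)]
pin_mid scene []
pin_mid top [([291.0, 224.6], 0.56), ([150.2, 171.5], 0.22)]
race_top scene []
race_top top [([292.5, 224.4], 0.68)]
spacer_mid scene [([190.0, 283.9], 0.54)]
spacer_mid top [([381.1, 213.2], 0.55)]
    [ 0.5724 -0.2485  0.0128] 0.0092
washer_mid scene [([328.6, 168.7], 0.67), ([273.5, 176.5], 0.49)]
washer_mid top [([155.3, 235.0], 0.63)]
    [0.5197 0.3459 0.0137] 0.0116
cap_mid scene [([149.8, 257.1], 0.66)]
cap_mid top [([419.2, 268.7], 0.82), ([286.3, 222.8], 0.66), ([379.7, 261.5], 0.54)]
    [ 0.4421 -0.2449  0.0124] 0.0031
{'time': 0.7, 'joint_pos': array([-1.275 ,  0.0526,  1.6129,  0.    ,  1.476 , -0.119 ]), 'joint_vel': array([-0.0015, -0.0007,  0.0005, -0.    , -0.0009, -0.0004]), 'joint_efforts': array([  0.0009, -39.3559, -37.0363,  -0.    ,   0.0005,   0.    ]), 'tool_pos': array([ 0.2519, -0.572 ,  0.2313]), 'tool_rot': array([0.    , 0.9786, 0.2059, 0.    ]), 'contact_force': array([-0.2257,  0.7738,  0.3615]), 'ft_torque': array([-0.0184, -0.0241, -0.0362]), 'grasp_force': 0.0, 'gripper_width': 1.0034201088622117}
```

View pics/scene0.png

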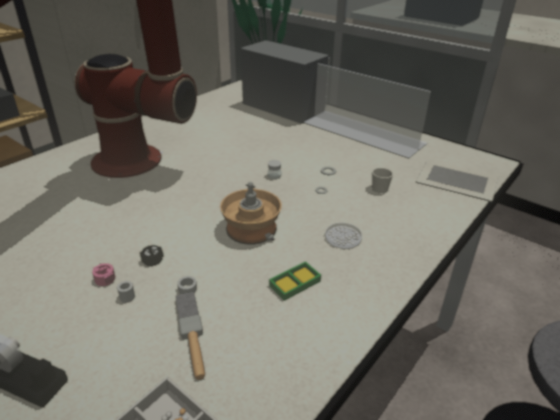

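View pics/top0.png

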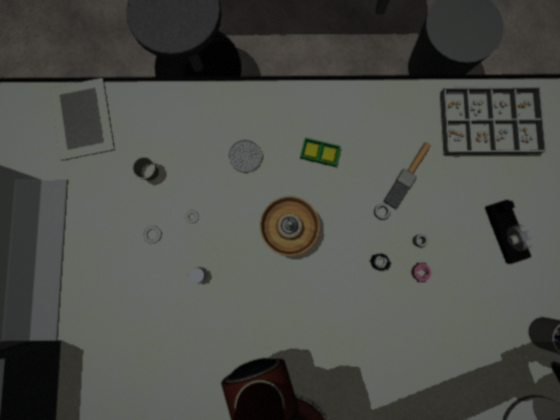

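The scene picture shows the spinner at (250,215). The black cap is at (151,254) with its pink look-alike at (103,273). Sleeves are at (187,285) and (125,291), and washers at (328,170) and (321,190). The top picture shows them at spinner (290,226), black cap (380,261), sleeves (381,212) and (420,240), washers (152,234) and (192,216).

```bash
python3 - <<'E'
from h import *
np.set_printoptions(precision=4,suppress=True)
im={}
for n in("scene","top"):
    im[n]=cv2.imread(f"pics/{n}0.png")
    D=np.load(n+"0.npy");C=cloud(n,D)
    grab_frame(n)
    for t in["spinner","spacer_mid","spare_sleeve","washer_mid","spare_washer","cap_mid"]:
        for r in masks_of(n,t)[:4]:
            m=r["region"];P=C[m&(D>0)]
            if len(P)<5: continue
            zt=np.percentile(P[:,2],95)
            v,u=np.nonzero(m)
            print(n,t,round(r["conf"],2),"box",np.round(r["box"],1),"cen",u.mean().round(1),v.mean().round(1),"n",m.sum(),"ztop",zt.round(4),"med",np.median(P,0),"ext",np.percentile(P,98,axis=0)-np.percentile(P,2,axis=0))
crops=[("top",290,226),("top",380,261),("scene",250,205),("scene",151,254),("top",381,212),("top",420,240)]
out=[cv2.resize(im[n][y-20:y+20,x-20:x+20],(260,260),interpolation=cv2.INTER_CUBIC) for n,x,y in crops]
g=np.vstack([np.hstack(out[:3]),np.hstack(out[3:])])
cv2.imwrite("pics/crops.png",np.clip(g*1.5,0,255).astype(np.uint8))
D=np.load("top0.npy");C=cloud("top",D)
print("z around tip\n",C[216:236,280:302:1,2].round(3)*1000//1)
E
```

```text
scene spinner 0.66 box [221.1 180.9  58.3  63.8] cen 250.5 214.4 n 2842 ztop 0.0978 med [ 0.5444 -0.0199  0.0548] ext [0.1411 0.1403 0.1145]
scene spacer_mid 0.59 box [180.1 272.7  16.3  19.3] cen 186.7 284.3 n 291 ztop 0.0245 med [ 0.5724 -0.2512  0.0184] ext [0.0357 0.037  0.0238]
scene spare_sleeve 0.65 box [118.7 278.3  17.5  24.7] cen 125.6 291.4 n 329 ztop 0.0367 med [ 0.5053 -0.3512  0.0263] ext [0.0278 0.0283 0.0353]
scene spare_sleeve 0.54 box [137.3 247.8  24.9  17.4] cen 151.1 255.1 n 422 ztop 0.0319 med [ 0.4494 -0.2463  0.0241] ext [0.0407 0.0446 0.0298]
scene spare_sleeve 0.26 box [322.8 168.3  15.4   3.1] cen 327.2 170.3 n 24 ztop 0.0088 med [0.5172 0.3535 0.0069] ext [0.0365 0.0354 0.0075]
scene cap_mid 0.91 box [ 92.5 262.9  22.4  26.4] cen 103.2 274.1 n 428 ztop 0.0319 med [ 0.4238 -0.3502  0.0252] ext [0.0426 0.0392 0.0285]
scene cap_mid 0.78 box [140.3 246.7  21.1  17.3] cen 151.1 254.5 n 439 ztop 0.0319 med [ 0.4473 -0.2444  0.0235] ext [0.0732 0.0555 0.0312]
scene cap_mid 0.2 box [267.1 262.1  52.7  39.9] cen 293.9 280.4 n 1153 ztop 0.0224 med [ 0.739  -0.0972  
[... 2919 characters left out ...]
.   75.   47.]
 [  74.   76.   74.   76.   74.   75.   75.   79.   79.   77.   75.   76.
    78.   77.   74.   73.   77.   76.   76.   75.   74.   44.]
 [  75.   76.   75.   76.   75.   76.   78.   75.   80.   77.   75.   75.
    75.   76.   76.   76.   73.   77.   72.   74.   45.   43.]
 [  55.   74.   75.   77.   75.   72.   74.   76.   72.   79.   71.   76.
    76.   73.   74.   75.   78.   74.   76.   51.   46.   42.]
 [  46.   57.   75.   71.   73.   78.   76.   77.   76.   74.   78.   74.
    78.   79.   81.   69.   76.   73.   50.   45.   43.   39.]
 [  44.   42.   54.   74.   77.   72.   75.   75.   77.   78.   73.   76.
    74.   76.   77.   72.   72.   50.   45.   44.   42.   38.]]
```

View pics/crops.png

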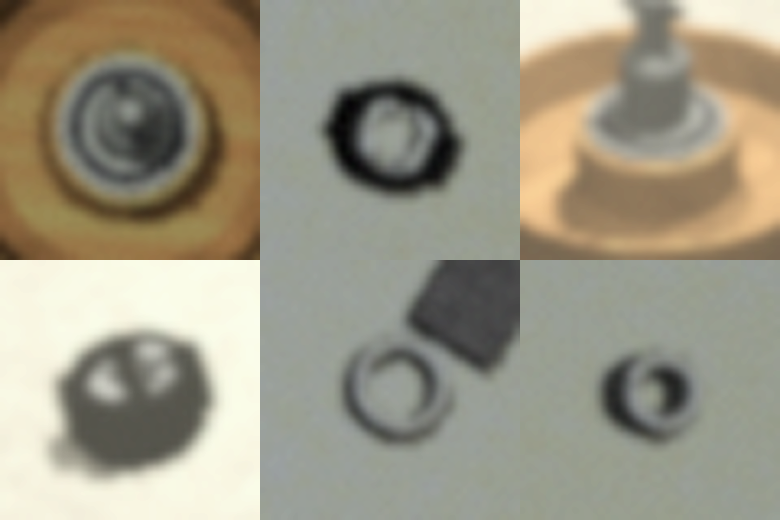

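The crops show the steel pin as a diagonal across the shaft, the black cap with pad lumps left and lower right, and the larger sleeve next to the brush. Next I average depth frames to get precise centres and the pin and pad angles.

```bash
cat >> h.py <<'E'
def avg(n,k):
    fs=[grab_frame(n)[1] for _ in range(k)]
    a=np.array(fs);a[(a<.2)|(a>3)]=np.nan
    return np.nanmedian(a,0)
def seg(n,C,P,r,zlo,zhi=9):
    m=(np.hypot(C[...,0]-P[0],C[...,1]-P[1])<r)&(C[...,2]>zlo)&(C[...,2]<zhi)
    return m
def hullcen(m):
    v,u=np.nonzero(m);h=cv2.convexHull(np.c_[u,v].astype(np.int32))
    f=np.zeros(m.shape,np.uint8);cv2.fillConvexPoly(f,h,1);v,u=np.nonzero(f)
    return np.array([u.mean(),v.mean()]),f.sum(),np.c_[u,v]
E
python3 - <<'E'
from h import *
np.set_printoptions(precision=4,suppress=True)
for n,k in(("top",12),("scene",8)):
    D=avg(n,k);np.save(n+"1.npy",D);C=cloud(n,D)
    print(n,"time",state()["time"])
    for name,P,r,zl,zt in[("rim",(.545,-.018),.1,.06,.072),("shaft26",(.545,-.018),.03,.09,.104),("neck",(.545,-.018),.03,.130,.134),
      ("spacer",(.572,-.252),.032,.013,.022),("washer",(.518,.354),.04,.003,.005),("cap",(.446,-.245),.04,.018,.029)]:
        m=seg(n,C,P,r,zl);c,a,uv=hullcen(m)
        top=C[m]
        W=at_z(n,c,zt);e=np.array([at_z(n,p,zt) for p in uv]);print(name,W,"z90",np.percentile(top[:,2],[50,90]),"rad",np.sqrt(a*(np.linalg.norm(at_z(n,c+[1,0],zt)-W)*np.linalg.norm(at_z(n,c+[0,1],zt)-W))/np.pi))
        if name in("neck","cap"):
            w,V=np.linalg.eigh(np.cov(e[:,:2].T));print("   axis deg",np.degrees(np.arctan2(V[1,1],V[0,1])),np.sqrt(w))
    m=seg(n,C,(.545,-.018),.03,.1165);P=C[m];w,V=np.linalg.eigh(np.cov(P[:,:2].T))
    print("pin",np.degrees(np.arctan2(V[1,1],V[0,1])),np.sqrt(w),P.mean(0))
    m=seg(n,C,(.545,-.018),.03,.1165,.130);P=C[m];w,V=np.linalg.eigh(np.cov(P[:,:2].T));print("pin2",np.degrees(np.arctan2(V[1,1],V[0,1])),np.sqrt(w),P.mean(0),len(P))
    im=grab_frame(n)[0].max(2)
    m=seg(n,C,(.446,-.245),.04,.018)
    v,u=np.nonzero((im<70)&seg(n,C,(.446,-.245),.035,-.01))if n=="top" else np.nonzero(m)
    e=np.array([at_z(n,p,.02) for p in np.c_[u,v]]);w,V=np.linalg.eigh(np.cov(e[:,:2].T));print("capdark",len(u),np.degrees(np.arctan2(V[1,1],V[0,1])),np.sqrt(w),e.mean(0))
E
```

```text
top time 2.0
rim [ 0.5342 -0.009   0.072 ] z90 [0.0715 0.0781] rad 0.07506453162510981
shaft26 [ 0.5346 -0.0088  0.104 ] z90 [0.1075 0.1343] rad 0.0132261015577053
neck [ 0.5343 -0.0087  0.134 ] z90 [0.1335 0.1351] rad 0.007254271631612135
   axis deg -136.4771834318729 [0.0035 0.0039]Traceback (most recent call last):
  File "<stdin>", line 10, in <module>
  File "h.py", line 8, in at_z
    o,d=ray(cam,px);return o+d*(z-o[2])/d[2]
        ~~~^^^^^^^^
  File "h.py", line 4, in ray
    c=camera_info(cam);T=np.array(c["T"])
ValueError: time passes only in moves, steps and waits
```

```bash
sed -i 's/^from plant import \*/from plant import *\nimport functools\ncamera_info=functools.lru_cache(None)(camera_info)/' h.py
cat > m.py <<'E'
from h import *
np.set_printoptions(precision=4,suppress=True)
import os
for n,k in(("top",12),("scene",8)):
    f=n+"1.npy"
    D=np.load(f) if os.path.exists(f) else avg(n,k);np.save(f,D);C=cloud(n,D)
    im=grab_frame(n)[0].max(2)
    for name,P,r,zl,zt in[("rim",(.535,-.01),.1,.06,.072),("shaft26",(.535,-.01),.03,.09,.104),("neck",(.535,-.01),.03,.130,.134),
      ("spacer",(.574,-.252),.034,.013,.022),("washer",(.518,.354),.04,.003,.005),("cap",(.446,-.245),.04,.018,.029)]:
        m=seg(n,C,P,r,zl);c,a,uv=hullcen(m);top=C[m];W=at_z(n,c,zt)
        A=np.linalg.norm(np.cross(at_z(n,c+[1,0],zt)-W,at_z(n,c+[0,1],zt)-W))
        print(name,W,"z50,90",np.percentile(top[:,2],[50,90]),"rad",np.sqrt(a*A/np.pi))
    for nm,m in(("pin",seg(n,C,(.535,-.01),.03,.1165)),("pin2",seg(n,C,(.535,-.01),.03,.1165,.130)),("capdark",(im<70)&seg(n,C,(.446,-.245),.038,-.01)),("cap",seg(n,C,(.446,-.245),.04,.012))):
        P=C[m]
        w,V=np.linalg.eigh(np.cov(P[:,:2].T));print(nm,np.degrees(np.arctan2(V[1,1],V[0,1])),np.sqrt(w),P.mean(0),len(P))
E
python3 m.py; python3 -c "
from plant import state;print(state()['time'])"
```

```text
rim [ 0.5342 -0.009   0.072 ] z50,90 [0.0715 0.0781] rad 0.07506446328981196
shaft26 [ 0.5346 -0.0088  0.104 ] z50,90 [0.1075 0.1343] rad 0.013226089219365751
neck [ 0.5343 -0.0087  0.134 ] z50,90 [0.1335 0.1351] rad 0.007254264580742267
spacer [ 0.5799 -0.2562  0.022 ] z50,90 [0.0204 0.0216] rad 0.02300401643281018
washer [0.5196 0.3533 0.005 ] z50,90 [0.0041 0.0048] rad 0.02362652188476075
cap [ 0.4443 -0.2422  0.029 ] z50,90 [0.0272 0.0285] rad 0.023757004814379545
pin -164.58875363987798 [0.0033 0.0058] [ 0.534  -0.0087  0.131 ] 40
pin2 -164.24919294041177 [0.0028 0.0092] [ 0.5327 -0.0085  0.1254] 12
capdark 66.76023899080822 [0.0125 0.0154] [ 0.4421 -0.2418  0.0214] 203
cap 69.16563956187062 [0.0114 0.014 ] [ 0.4446 -0.2424  0.0253] 224
rim [ 0.5349 -0.0101  0.072 ] z50,90 [0.073  0.1034] rad 0.08198724020144364
shaft26 [ 0.5262 -0.001   0.104 ] z50,90 [0.1093 0.1331] rad 0.02593852924585116
neck [ 0.5342 -0.0095  0.134 ] z50,90 [0.1349 0.1376] rad 0.009481240956077388
spacer [ 0.5808 -0.2587  0.022 ] z50,90 [0.0211 0.0238] rad 0.025201999471098753
washer [0.5208 0.3492 0.005 ] z50,90 [0.0064 0.0076] rad 0.034229028801449464
cap [ 0.4473 -0.2456  0.029 ] z50,90 [0.0283 0.0309] rad 0.027754411524806108
pin -159.84904111618064 [0.0026 0.0052] [ 0.5348 -0.0105  0.1286] 62
pin2 -160.25865320958047 [0.0024 0.0062] [ 0.535  -0.0108  0.1242] 36
capdark 60.61429383405576 [0.0106 0.0121] [ 0.4527 -0.249   0.0207] 210
cap 73.23706356246169 [0.013  0.0135] [ 0.446  -0.2447  0.025 ] 342
2.5h.py:27: RuntimeWarning: All-NaN slice encountered
  return np.nanmedian(a,0)
```

```bash
python3 - <<'E'
from h import *
from scipy.optimize import minimize
np.set_printoptions(precision=4,suppress=True)
for n in("top","scene"):
    D=np.load(n+"1.npy");C=cloud(n,D)
    for z in(.014,.0175):
        m=seg(n,C,(.579,-.256),.05,z,.03);v,u=np.nonzero(m);P=C[m]
        print(n,z,len(P))
        if n=="top":
            im=cv2.imread("pics/top0.png").max(2)
            s=slice(200,222),slice(368,396)
            print((C[s][...,2]*1000).round(0).astype(int)) if z<.015 else None
E
python3 -m handwheel '[[[0.03,0.028,0,0,0,-7],[0.03,0.028,0,0,0,-7],[0.03,0.028,0,0,0,-7],[0.03,0.028,0,0,0,-7],[0.03,0.028,0,0,0,-7],[0.03,0.028,0,0,0,-7],[0.03,0.028,0,0,0,-7],[0.03,0.028,-0.02,0,0,-7],[0.03,0.028,-0.03,0,0,-7],[0.03,0.028,-0.03,0,0,-5.8],[0.025,0.032,-0.03,0,0,0],[0,0,0,0,0,0],[0,0,0,0,0,0]]]' 0.8
```

```text
top 0.014 243
[[ 0 -2 -2 -1 -1  0 -1  0 -2  0  0  0 -1 -2 -3 -1 14 15 16 17 17 17 17 16
  17 18 17 16]
 [-2  0 -2 -2 -1 -1 -2 -1 -1 -1  0 -1 -2 -1 -1  0  6 12 16 17 16 16 17 17
  17 16 17 16]
 [-1 -1 -1 -2 -1 -1  0 -1 -1 -2 -2 -2 -1 -1 -1 -1 -1 -1  9 15 17 16 17 16
  17 16 16 17]
 [-1 -1 -1 -2 -1 -2 -1 -1 -2 -2 -1  0  0 21 20 20 21 -2 -2  5 11 15 16 15
  16 17 16 16]
 [-2 -1 -1 -1  0 -1 -1  0 -1 -2 17 21 21 22 21 22 21 20 21 -1 -1  7 13 17
  16 16 17 17]
 [ 0 -1 -1  0 -1 -2  0  0  0 18 21 22 22 19 19 19 20 21 20 20 -1 -1  4 10
  16 17 16 17]
 [-1  0 -2 -2 -1  0 -1 -2 18 20 22 21  0  2  2  7 12 17 22 21 21 -3 -2 -1
   7 12 17 18]
 [-1  0  0 -1 -1  0 -2  9 21 20 20 -1 -1 -1 -1 -1  1  9 16 20 22 19 -2 -1
  -1 -1  8 14]
 [-1 -2 -2 -1 -1 -2  0 17 21 20 -1 -2 -1 -1 -1  0 -1  1  8 18 20 21  0 -2
  -1 -1 -1  5]
 [ 1  0  0 -1 -2 -1  6 18 21 20 -2 -1  0  0 -1 -1  0 -2  6 15 20 20 -1 -1
  -1 -1 -3 -2]
 [-1 -1 -1 -3 -1 -2  6 21 21 21  0 -3  0  0 -2 -2 -1 -1  2 11 20 21 -1 -1
  -1 -1  0 -1]
 [-1  0  0  0 -1  0  6 19 22 22 -2 -2 -1 -1 -2 -1 -2 -2  0 12 20 20 -1 -1
  -1 -3 -1 -1]
 [ 0 -1 -1  1  0 -
[... 375 characters left out ...]
 21 23 20 21 21 20 21 21 -2 -1 -1  0
  -1 -1 -3 -2]
 [-1  0 -1 -1  0 -2 -1 -2 -1  4 11 16 19 20 22 21 22 22 11  0 -2  0 -1 -1
   0 -1 -1  0]
 [-1 -1  0  0  0  0 -2  1 -2  0 -1  3 10 10 11 11  0 -1 -1 -1 -1 -1  0 -2
  -1  0 -1 -2]
 [-2 -2  0 -1 -1 -2 -1 -1 -1  0 -2 -1 -1 -1  0 -1  0 -2 -1 -2  0  1  0 -2
   0  0 -1 -1]
 [-1  0 -1 -3  0 -2 -1 -1 -1  0 -1  1 -2  0  0 -1 -2 -1  0 -1  0 -1 -1 -2
   0  0 -1 -1]
 [-1  0  0 -1  0 -1 -1 -3  0 -1 -2  0 -1 -1 -1  0 -1  0 -2 -2  1 -1 -1 -2
  -1  1 -3 -1]]
top 0.0175 106
scene 0.014 388
scene 0.0175 346
time: 3.58
tool_pos: [0.5524, -0.2822, 0.1368]
tool_rot: [-0.0, 0.929, -0.369, -0.002]
contact_force: [0.0, -0.4, 0.2]
gripper_width: 0.8
grasp_force: 0.0
```

```bash
cat >> h.py <<'E'
def tool():
    s=state();q=s["tool_rot"];a=np.degrees(np.arctan2(q[2],q[1]));ph=(2*a-90+180)%360-180
    tz=np.array([2*(q[1]*q[3]+q[0]*q[2]),2*(q[2]*q[3]-q[0]*q[1])]) # tilt of tool z in xy
    print("t",round(s["time"],2),"pos",s["tool_pos"].round(4),"phi",ph.round(1),"tilt",tz.round(4),"F",s["contact_force"].round(1),"w",round(s["gripper_width"],3),"j6",s["joint_pos"][5].round(2))
    return s["tool_pos"],ph
E
python3 - <<'E'
from h import *
np.set_printoptions(precision=4,suppress=True)
p,ph=tool();W=at_z("top",(382.1,210.1),.022);print(W,W-p)
E
```

```text
t 3.58 pos [ 0.5524 -0.2822  0.1368] phi -133.3 tilt [-0.0039  0.0023] F [ 0.  -0.4  0.2] w 0.8 j6 1.74
[ 0.5764 -0.2528  0.022 ] [ 0.024   0.0294 -0.1148]
```

```bash
python3 -m handwheel '[[[0.012,0.0147,0,0,0,0],[0.012,0.0147,0,0,0,-1.7],[0,0,-0.03,0,0,0],[0,0,-0.03,0,0,0],[0,0,-0.03,0,0,0],[0,0,-0.02,0,0,0],[0,0,-0.01,0,0,0],[0,0,-0.008,0,0,0],[0,0,0,0,0,0],[0,0,0,0,0,0]]]'; python3 -c "
from h import *;tool()"
```

```text
time: 4.42
tool_pos: [0.5776, -0.2561, 0.0129]
tool_rot: [0.0, 0.923, -0.385, 0.001]
contact_force: [-0.7, 1.6, -0.0]
gripper_width: 0.801
grasp_force: 0.0
t 4.42 pos [ 0.5776 -0.2561  0.0129] phi -135.2 tilt [ 0.002  -0.0013] F [-0.7  1.6 -0. ] w 0.801 j6 1.83
```

```bash
python3 -m handwheel '[[[-0.0012,0.0033,0,0,0,0],[0,0,-0.004,0,0,0],[0,0,-0.004,0,0,0],[0,0,0,0,0,0],[0,0,0,0,0,0]]]' && python3 -m handwheel '[[[0,0,0,0,0,0],[0,0,0,0,0,0],[0,0,0,0,0,0],[0,0,0,0,0,0],[0,0,0,0,0,0],[0,0,0,0,0,0],[0,0,0,0,0,0],[0,0,0,0,0,0]]]' 0.25 ; python3 -c "
from h import *;tool()"
```

```text
time: 4.83
tool_pos: [0.5754, -0.2515, 0.0031]
tool_rot: [-0.0, 0.923, -0.384, -0.0]
contact_force: [0.2, -0.4, -0.7]
gripper_width: 0.796
grasp_force: 0.0
time: 5.5
tool_pos: [0.5761, -0.252, 0.0039]
tool_rot: [0.0, 0.923, -0.384, 0.001]
contact_force: [-0.1, -0.2, 4.1]
gripper_width: 0.442
grasp_force: 60.4
t 5.5 pos [ 0.5761 -0.252   0.0039] phi -135.2 tilt [ 0.0011 -0.0006] F [-0.1 -0.2  4.1] w 0.442 j6 1.83
```

```bash
python3 -m handwheel '[[[0,0,0.02,0,0,0],[0,0,0.03,0,0,0],[0,0,0.03,0,0,0],[0,0.01,0.03,0,0,0],[-0.004,0.022,0.03,0,0,0],[-0.006,0.035,0.02,0,0,0],[-0.006,0.035,0,0,0,0],[-0.006,0.035,0,0,0,0],[-0.006,0.035,0,0,0,0],[-0.006,0.035,0,0,0,0],[-0.005,0.02,0,0,0,0],[-0.003,0.01,0,0,0,0],[0,0,0,0,0,0],[0,0,0,0,0,0],[0,0,0,0,0,0]]]'; python3 -c "
from h import *;tool()"
```

```text
time: 6.75
tool_pos: [0.5338, -0.0158, 0.1631]
tool_rot: [0.0, 0.923, -0.385, -0.0]
contact_force: [-0.2, -0.4, 0.6]
gripper_width: 0.438
grasp_force: 60.3
t 6.75 pos [ 0.5338 -0.0158  0.1631] phi -135.3 tilt [-0.0003 -0.0005] F [-0.2 -0.4  0.6] w 0.438 j6 2.19
```

```bash
python3 -m handwheel '[[[0.0006,0.007,0,0,0,0],[0,0,-0.01,0,0,0],[0,0,-0.01,0,0,0],[0,0,0,0,0,0],[0,0,-0.007,0,0,0],[0,0,-0.007,0,0,0],[0,0,0,0,0,0]]]'; python3 -c "
from h import *;tool()"; python3 -m handwheel '[[[0,0,-0.006,0,0,0],[0,0,-0.006,0,0,0],[0,0,0,0,0,0]]]'; python3 -c "
from h import *;tool()"
```

```text
time: 7.33
tool_pos: [0.533, -0.0076, 0.1272]
tool_rot: [0.0, 0.923, -0.385, -0.002]
contact_force: [-0.9, 0.5, -1.4]
gripper_width: 0.446
grasp_force: 60.3
t 7.33 pos [ 0.533  -0.0076  0.1272] phi -135.2 tilt [-0.0032  0.0005] F [-0.9  0.5 -1.4] w 0.446 j6 2.21
time: 7.58
tool_pos: [0.5334, -0.0076, 0.1158]
tool_rot: [0.0, 0.923, -0.384, -0.001]
contact_force: [0.1, -0.1, -0.6]
gripper_width: 0.447
grasp_force: 60.3
t 7.58 pos [ 0.5334 -0.0076  0.1158] phi -135.2 tilt [-0.0021  0.0003] F [ 0.1 -0.1 -0.6] w 0.447 j6 2.21
```

```bash
python3 -m handwheel '[[[0.0008,-0.001,0,0,0,0],[0,0,0,0,0,0],[0,0,-0.004,0,0,0],[0,0,-0.004,0,0,0],[0,0,0,0,0,0]]]'; python3 -c "
from h import *;tool()"; python3 -m handwheel '[[[0,0,-0.004,0,0,0],[0,0,-0.004,0,0,0],[0,0,0,0,0,0]]]'; python3 -c "
from h import *;tool()"
```

```text
time: 8.0
tool_pos: [0.5345, -0.0086, 0.1084]
tool_rot: [0.0, 0.923, -0.384, -0.001]
contact_force: [-0.7, -0.2, -1.4]
gripper_width: 0.439
grasp_force: 60.3
t 8.0 pos [ 0.5345 -0.0086  0.1084] phi -135.2 tilt [-0.0012  0.0002] F [-0.7 -0.2 -1.4] w 0.439 j6 2.2
time: 8.25
tool_pos: [0.5343, -0.0084, 0.1001]
tool_rot: [0.0, 0.923, -0.384, -0.001]
contact_force: [-1.1, 1.7, -1.7]
gripper_width: 0.441
grasp_force: 60.3
t 8.25 pos [ 0.5343 -0.0084  0.1001] phi -135.2 tilt [-0.0016  0.0005] F [-1.1  1.7 -1.7] w 0.441 j6 2.2
```

```bash
python3 -m handwheel '[[[0,0,-0.004,0,0,0],[0,0,-0.005,0,0,0],[0,0,-0.004,0,0,0],[0,0,-0.003,0,0,0],[0,0,0,0,0,0]]]'; python3 -c "
from h import *;tool()"; python3 -m handwheel '[[[0,0,-0.001,0,0,0],[0,0,0,0,0,0]]]'; python3 -c "
from h import *;tool()"
```

```text
time: 8.67
tool_pos: [0.5342, -0.0084, 0.084]
tool_rot: [0.0, 0.923, -0.384, -0.001]
contact_force: [-2.6, 3.4, -2.3]
gripper_width: 0.441
grasp_force: 60.3
t 8.67 pos [ 0.5342 -0.0084  0.084 ] phi -135.2 tilt [-0.0018  0.0006] F [-2.6  3.4 -2.3] w 0.441 j6 2.2
time: 8.83
tool_pos: [0.5343, -0.0083, 0.0838]
tool_rot: [0.0, 0.923, -0.384, -0.001]
contact_force: [-5.1, 2.4, -1.1]
gripper_width: 0.441
grasp_force: 60.6
t 8.83 pos [ 0.5343 -0.0083  0.0838] phi -135.2 tilt [-0.0018  0.0008] F [-5.1  2.4 -1.1] w 0.441 j6 2.2
```

```bash
python3 -m handwheel '[[[0,0,0,0,0,0],[0,0,0,0,0,0],[0,0,0,0,0,0],[0,0,0,0,0,0]]]' 0.7; python3 -m handwheel '[[[0,0,0.02,0,0,0],[0,0,0.03,0,0,0],[0,0,0.03,0,0,0],[0,0.01,0.01,0,0,6],[0,0.035,0,0,0,6],[0,0.035,0,0,0,6],[0,0.035,0,0,0,6],[0,0.035,0,0,0,6],[0,0.035,0,0,0,6],[0,0.035,0,0,0,6],[-0.005,0.035,0,0,0,3],[-0.005,0.035,0,0,0,0],[-0.005,0.035,-0.02,0,0,0],[0,0.03,-0.03,0,0,0],[0,0.01,-0.03,0,0,0],[0,0,0,0,0,0],[0,0,0,0,0,0]]]' 0.8; cat > p.py <<'E'
from h import *
tool();D=avg("top",8);C=cloud("top",D)
m=seg("top",C,(.534,-.0085),.026,.09,.115);P=C[m];r=np.hypot(P[:,0]-.534,P[:,1]+.0085)
k=(r>.015)&(r<.0235);print("ring z",np.median(P[k,2]),k.sum(),"mean",P[k].mean(0))
c=np.zeros((420,560,3),np.uint8)
a=cv2.resize(grab_frame("top")[0][200:250,265:315],(400,400),interpolation=cv2.INTER_CUBIC)
b=cv2.resize(grab_frame("scene")[0][170:220,225:275],(400,400),interpolation=cv2.INTER_CUBIC)
import sys;cv2.imwrite("pics/"+sys.argv[1],np.hstack([a,b]))
E
python3 p.py sp1.png
```

```text
time: 9.17
tool_pos: [0.5358, -0.0091, 0.0849]
tool_rot: [-0.0, 0.923, -0.384, 0.001]
contact_force: [-0.1, -0.7, 0.4]
gripper_width: 0.702
grasp_force: 0.0
time: 10.58
tool_pos: [0.5187, 0.3554, 0.0927]
tool_rot: [0.001, 1.0, -0.001, -0.002]
contact_force: [0.0, -0.4, 0.6]
gripper_width: 0.801
grasp_force: 0.0
t 10.58 pos [0.5187 0.3554 0.0927] phi -90.1 tilt [-0.0036 -0.0025] F [ 0.  -0.4  0.6] w 0.801 j6 2.06
ring z 0.09879080164710885 89 mean [ 0.53695409 -0.00987327  0.09852649]
```

View pics/sp1.png

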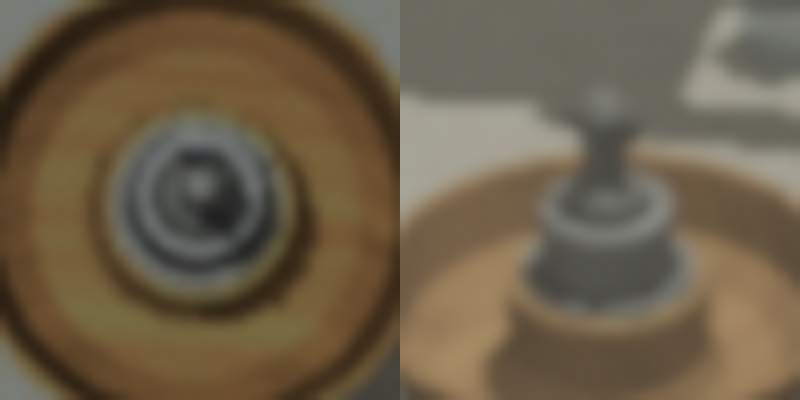

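The pictures show the sleeve seated round the shaft on the race, with its ring at (200,190) in the left crop and (607,205) in the right. Now the washer.

```bash
python3 -m handwheel '[[[0.0009,-0.0021,-0.02,0,0,0],[0,0,-0.025,0,0,0],[0,0,-0.02,0,0,0],[0,0,-0.012,0,0,0],[0,0,-0.006,0,0,0],[0,0,0,0,0,0],[0,0,0,0,0,0]]]' 0.7; python3 -c "
from h import *;tool()";
```

```text
time: 11.67
tool_pos: [0.5214, 0.3539, 0.0125]
tool_rot: [-0.0, 1.0, -0.002, 0.0]
contact_force: [0.5, -0.3, 0.8]
gripper_width: 0.701
grasp_force: 0.0
t 11.67 pos [0.5214 0.3539 0.0125] phi -90.2 tilt [0.0008 0.0004] F [ 0.5 -0.3  0.8] w 0.701 j6 2.05
```

```bash
python3 -m handwheel '[[[-0.0018,-0.0006,0,0,0,0],[0,0,-0.006,0,0,0],[0,0,-0.004,0,0,0],[0,0,0,0,0,0],[0,0,0,0,0,0]]]' 0.62; python3 -c "
from h import *;tool()"; python3 -m handwheel '[[[0,0,-0.0015,0,0,0],[0,0,-0.0015,0,0,0],[0,0,0,0,0,0]]]'; python3 -c "
from h import *;tool()"
```

```text
time: 12.08
tool_pos: [0.5188, 0.353, 0.0015]
tool_rot: [0.0, 1.0, -0.002, -0.0]
contact_force: [-0.5, 0.0, -0.1]
gripper_width: 0.62
grasp_force: 0.0
t 12.08 pos [0.5188 0.353  0.0015] phi -90.2 tilt [-0.0006 -0.0003] F [-0.5  0.  -0.1] w 0.62 j6 2.05
time: 12.33
tool_pos: [0.5189, 0.353, -0.0015]
tool_rot: [0.0, 1.0, -0.002, -0.0]
contact_force: [-0.5, 0.4, 0.1]
gripper_width: 0.619
grasp_force: 0.0
t 12.33 pos [ 0.5189  0.353  -0.0015] phi -90.2 tilt [-0.0004 -0.0002] F [-0.5  0.4  0.1] w 0.619 j6 2.05
```

```bash
python3 -m handwheel '[[[0.0006,0,-0.001,0,0,0],[0,0,-0.001,0,0,0],[0,0,0,0,0,0]]]'; python3 -m handwheel '[[[0,0,0,0,0,0],[0,0,0,0,0,0],[0,0,0,0,0,0],[0,0,0,0,0,0],[0,0,0,0,0,0]]]' 0.4; python3 -c "
from h import *;tool()"
```

```text
time: 12.58
tool_pos: [0.5196, 0.353, -0.0034]
tool_rot: [0.0, 1.0, -0.002, -0.0]
contact_force: [-0.5, 0.3, 0.5]
gripper_width: 0.621
grasp_force: 0.0
time: 13.0
tool_pos: [0.5206, 0.3536, -0.0018]
tool_rot: [-0.0, 1.0, -0.002, 0.001]
contact_force: [-0.0, 0.1, 5.2]
gripper_width: 0.517
grasp_force: 63.3
t 13.0 pos [ 0.5206  0.3536 -0.0018] phi -90.2 tilt [0.0018 0.0009] F [-0.   0.1  5.2] w 0.517 j6 2.05
```

```bash
python3 -m handwheel '[[[0,0,0.015,0,0,0],[0,0,0.03,0,0,0],[0,0,0.03,0,0,0],[0,0,0.03,0,0,0],[0,-0.015,0.03,0,0,0],[0,-0.03,0.025,0,0,0],[0.002,-0.037,0,0,0,0],[0.002,-0.037,0,0,0,0],[0.002,-0.037,0,0,0,0],[0.002,-0.037,0,0,0,0],[0.002,-0.037,0,0,0,0],[0.002,-0.037,0,0,0,0],[0.002,-0.037,0,0,0,0],[0,-0.03,0,0,0,0],[0,-0.02,0,0,0,0],[0,-0.008,0,0,0,0],[0,0,0,0,0,0],[0,0,0,0,0,0]]]'; python3 -c "
from h import *;tool()"
```

```text
time: 14.5
tool_pos: [0.5336, -0.0084, 0.157]
tool_rot: [-0.0, 1.0, -0.002, -0.0]
contact_force: [-0.1, 0.0, -0.3]
gripper_width: 0.516
grasp_force: 61.4
t 14.5 pos [ 0.5336 -0.0084  0.157 ] phi -90.2 tilt [-0.      0.0008] F [-0.1  0.  -0.3] w 0.516 j6 1.42
```

```bash
python3 -m handwheel '[[[0.0012,0,-0.01,0,0,0],[0,0,-0.01,0,0,0],[0,0,-0.006,0,0,0],[0,0,0,0,0,0],[0,0,-0.005,0,0,0],[0,0,-0.005,0,0,0],[0,0,0,0,0,0]]]'; python3 -c "
from h import *;tool()"; python3 -m handwheel '[[[0,0,-0.004,0,0,0],[0,0,-0.004,0,0,0],[0,0,0,0,0,0]]]'; python3 -c "
from h import *;tool()"
```

```text
time: 15.08
tool_pos: [0.5342, -0.0086, 0.1196]
tool_rot: [-0.0, 1.0, -0.002, -0.001]
contact_force: [-0.1, -0.0, -0.8]
gripper_width: 0.514
grasp_force: 61.4
t 15.08 pos [ 0.5342 -0.0086  0.1196] phi -90.2 tilt [-0.0018  0.0003] F [-0.1 -0.  -0.8] w 0.514 j6 1.42
time: 15.33
tool_pos: [0.5344, -0.0089, 0.1119]
tool_rot: [-0.0, 1.0, -0.002, -0.001]
contact_force: [-0.1, -0.4, -0.7]
gripper_width: 0.514
grasp_force: 61.4
t 15.33 pos [ 0.5344 -0.0089  0.1119] phi -90.2 tilt [-0.0013  0.0002] F [-0.1 -0.4 -0.7] w 0.514 j6 1.42
```

```bash
python3 -m handwheel '[[[0.0004,0.0003,-0.003,0,0,0],[0,0,-0.003,0,0,0],[0,0,-0.002,0,0,0],[0,0,0,0,0,0]]]'; python3 -c "
from h import *;tool()"; python3 -m handwheel '[[[0,0,-0.002,0,0,0],[0,0,-0.002,0,0,0],[0,0,0,0,0,0]]]'; python3 -c "
from h import *;tool()"
```

```text
time: 15.67
tool_pos: [0.5349, -0.0086, 0.1042]
tool_rot: [-0.0, 1.0, -0.002, -0.001]
contact_force: [-1.1, -0.3, -1.4]
gripper_width: 0.519
grasp_force: 61.4
t 15.67 pos [ 0.5349 -0.0086  0.1042] phi -90.2 tilt [-0.001   0.0002] F [-1.1 -0.3 -1.4] w 0.519 j6 1.42
time: 15.92
tool_pos: [0.535, -0.0086, 0.1004]
tool_rot: [-0.0, 1.0, -0.002, -0.0]
contact_force: [-0.5, 0.6, -0.7]
gripper_width: 0.515
grasp_force: 61.4
t 15.92 pos [ 0.535  -0.0086  0.1004] phi -90.2 tilt [-0.0006  0.0001] F [-0.5  0.6 -0.7] w 0.515 j6 1.42
```

```bash
python3 -m handwheel '[[[0,0,-0.0015,0,0,0],[0,0,0,0,0,0]]]';python3 -c "
from h import *;tool()"; python3 -m handwheel '[[[0,0,0,0,0,0],[0,0,0,0,0,0],[0,0,0,0,0,0],[0,0,0,0,0,0]]]' 0.75; python3 -m handwheel '[[[0,0,0.02,0,0,0],[0,0,0.03,0,0,0],[0,0,0.03,0,0,0],[-0.01,-0.025,0,0,0,-4],[-0.013,-0.035,0,0,0,-4],[-0.013,-0.035,0,0,0,-5],[-0.013,-0.035,0,0,0,-5],[-0.013,-0.035,-0.02,0,0,-4],[-0.013,-0.035,-0.03,0,0,0],[-0.01,-0.025,-0.03,0,0,0],[-0.005,-0.01,-0.01,0,0,0],[0,0,0,0,0,0],[0,0,0,0,0,0]]]' 0.75; python3 p.py wa1.png; python3 - <<'E'
from h import *
D=np.load("top1.npy");C=cloud("top",D)
print((C[248:273,368:394,2]*1000).round(0).astype(int))
E
```

```text
time: 16.08
tool_pos: [0.5352, -0.0086, 0.0991]
tool_rot: [-0.0, 1.0, -0.002, -0.0]
contact_force: [0.1, -0.6, -1.1]
gripper_width: 0.521
grasp_force: 61.4
t 16.08 pos [ 0.5352 -0.0086  0.0991] phi -90.2 tilt [-0.0003  0.    ] F [ 0.1 -0.6 -1.1] w 0.521 j6 1.42
time: 16.42
tool_pos: [0.5354, -0.0086, 0.0995]
tool_rot: [0.0, 1.0, -0.002, 0.0]
contact_force: [-0.9, -0.1, 1.0]
gripper_width: 0.748
grasp_force: 0.0
time: 17.5
tool_pos: [0.4472, -0.2382, 0.0936]
tool_rot: [-0.001, 0.981, -0.193, -0.0]
contact_force: [0.4, 0.1, 0.1]
gripper_width: 0.749
grasp_force: 0.0
t 17.5 pos [ 0.4472 -0.2382  0.0936] phi -112.3 tilt [-0.0004  0.0012] F [0.4 0.1 0.1] w 0.749 j6 1.32
ring z 0.10393926109339735 171 mean [ 0.53505485 -0.00904144  0.10370809]
[[-1 -2 -1 -2 -1  0 -2  0  0 -1 -2 -2 -1 -2  0  0 -1  0 -2 -2 -1 -2 -1  0
  -1 -2]
 [-1  0 -2 -2 -1 -1 -1 -1 -2 -1  0 -1 -1 -2 -1  0 -1 -2 -2 -2 -1  0 -1 -2
   0  0]
 [-2 -2  0  0 -1 -2 -2 -2 -2 -1 -2 -1 -1  0  0 -1 -1 -1 -1  0  0 -1 -1 -1
   1  0]
 [-1 -1 -2 -1 -1 -1  0  1 -2  0 -2 -1  0 -1 -1 -2 -1  0  0  0 -1 -2 -1 -1
  -1 -1]
 [-1 -2  0 -2  0 -1 
[... 1023 characters left out ...]
20 22 20 26 28 28 27  0 -1
  -1 -1]
 [-2 -2 -1  0  5 18 28 28 28 21  1  1 19 26 22 21 21 21 28 28 27 25 -1 -1
   0 -2]
 [-2  0 -2 -2 -1 11 22 28 28 28  0 -1 21 24 24 21 24 27 27 28 25 -1 -2 -1
  -1 -1]
 [-2  0 -1 -2  0 -2 12 25 27 28 29 27 29 26 27 27 29 27 28 27 25 -1 -1 -1
   0 -1]
 [-1 -1  0 -3  0 -1 -1  6 20 29 28 28 27 28 27 29 29 28 12 23 26 -1  0 -1
  -1 -2]
 [-3 -2  0 -1 -2  0  0 -1 -1  3 19 27 28 29 28 28 27 -1 -1 -1  0 -3 -1  0
  -2 -2]
 [ 0 -1 -1 -1 -1 -1 -2  0  0  0 -1 -1  0 -1 -1 -1 -1 -1 -1 -1 -1  0 -1 -1
  -1  0]
 [-1  0 -1 -2 -1 -1  0  0 -1 -1 -2 -1  0  0 -1 -1 -1  0 -2  0 -1 -1  0 -2
   1  0]
 [ 1 -1 -2  0  0  0  0  0 -2 -1 -1 -1 -1  0  0  0  1 -1 -1 -2 -1 -1 -1 -1
  -1 -1]]
```

View pics/wa1.png

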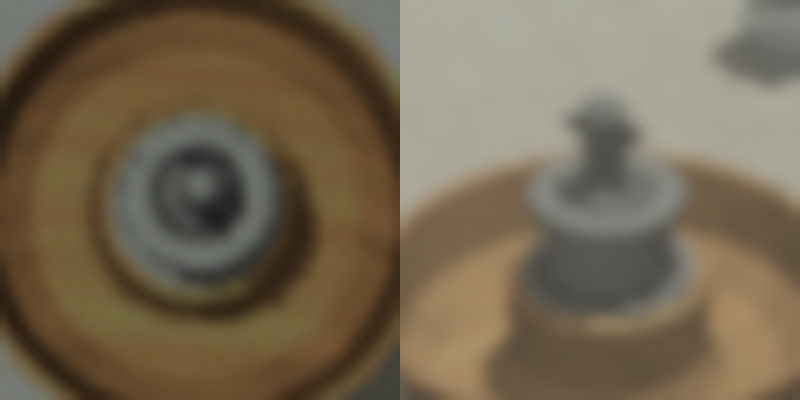

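The washer lies flat on the sleeve, its ring centred at (197,200) left and (607,190) right, measured at 104 mm. Now the cap.

```bash
python3 -c "
from h import *;print(at_z('top',(381.2,261),.029))"; python3 -m handwheel '[[[-0.0027,-0.004,0,0,0,0],[0,0,-0.025,0,0,0],[0,0,-0.025,0,0,0],[0,0,-0.015,0,0,0],[0,0,-0.008,0,0,0],[0,0,0,0,0,0],[0,0,0,0,0,0]]]' 0.75; python3 -c "
from h import *;tool()"
```

```text
[ 0.44418903 -0.24381733  0.029     ]
time: 18.58
tool_pos: [0.4445, -0.2427, 0.0208]
tool_rot: [-0.0, 0.981, -0.193, -0.0]
contact_force: [0.4, -0.4, 0.2]
gripper_width: 0.749
grasp_force: 0.0
t 18.58 pos [ 0.4445 -0.2427  0.0208] phi -112.2 tilt [-0.0001  0.0001] F [ 0.4 -0.4  0.2] w 0.749 j6 1.31
```

```bash
python3 -m handwheel '[[[-0.0002,-0.0005,-0.008,0,0,0],[0,0,-0.006,0,0,0],[0,0,-0.004,0,0,0],[0,0,0,0,0,0],[0,0,0,0,0,0]]]'; python3 -m handwheel '[[[0,0,0,0,0,0],[0,0,0,0,0,0],[0,0,0,0,0,0],[0,0,0,0,0,0],[0,0,0,0,0,0],[0,0,0,0,0,0]]]' 0.4; python3 -c "
from h import *;tool()"
```

```text
time: 19.0
tool_pos: [0.4442, -0.2429, 0.0024]
tool_rot: [-0.0, 0.981, -0.193, -0.0]
contact_force: [0.0, -0.5, -0.0]
gripper_width: 0.751
grasp_force: 0.0
time: 19.5
tool_pos: [0.4449, -0.2434, 0.0033]
tool_rot: [0.0, 0.981, -0.193, 0.001]
contact_force: [1.0, -0.0, 4.5]
gripper_width: 0.545
grasp_force: 62.0
t 19.5 pos [ 0.4449 -0.2434  0.0033] phi -112.2 tilt [ 0.0013 -0.0009] F [ 1.  -0.   4.5] w 0.545 j6 1.31
```

```bash
python3 -m handwheel '[[[0,0,0.015,0,0,0],[0,0,0.03,0,0,0],[0,0,0.03,0,0,0],[0.003,0.01,0.03,0,0,0],[0.008,0.02,0.03,0,0,4],[0.011,0.03,0.02,0,0,5],[0.011,0.03,0,0,0,5],[0.012,0.03,0,0,0,5],[0.012,0.03,0,0,0,5],[0.012,0.03,0,0,0,5],[0.01,0.025,0,0,0,5],[0.007,0.018,0,0,0,4],[0.003,0.009,0,0,0,1.7],[0,0,0,0,0,0],[0,0,0,0,0,0],[0,0,0,0,0,0]]]'; python3 -c "
from h import *;tool()"
```

```text
time: 20.83
tool_pos: [0.5328, -0.0119, 0.1572]
tool_rot: [0.0, 0.989, 0.151, -0.0]
contact_force: [0.2, 0.3, 0.3]
gripper_width: 0.551
grasp_force: 61.8
t 20.83 pos [ 0.5328 -0.0119  0.1572] phi -72.6 tilt [-0.0009 -0.0004] F [0.2 0.3 0.3] w 0.551 j6 1.11
```

```bash
python3 -m handwheel '[[[0.0015,0.0033,0,0,0,0],[0,0,-0.01,0,0,0],[0,0,-0.01,0,0,0],[0,0,-0.005,0,0,0],[0,0,0,0,0,0],[0,0,0,0,0,0],[0,0,0,0,0,0]]]'; python3 -c "
from h import *;tool()"; python3 -m handwheel '[[[0,0,-0.004,0,0,0],[0,0,-0.003,0,0,0],[0,0,0,0,0,0]]]'; python3 -c "
from h import *;tool()"
```

```text
time: 21.42
tool_pos: [0.5348, -0.0078, 0.1325]
tool_rot: [-0.0, 0.988, 0.152, -0.0]
contact_force: [0.5, -0.3, -0.8]
gripper_width: 0.546
grasp_force: 61.7
t 21.42 pos [ 0.5348 -0.0078  0.1325] phi -72.5 tilt [-0.0001  0.    ] F [ 0.5 -0.3 -0.8] w 0.546 j6 1.11
time: 21.67
tool_pos: [0.5344, -0.0076, 0.1249]
tool_rot: [-0.0, 0.988, 0.152, -0.0]
contact_force: [0.4, 0.9, -0.2]
gripper_width: 0.549
grasp_force: 61.7
t 21.67 pos [ 0.5344 -0.0076  0.1249] phi -72.5 tilt [-0.0009  0.0001] F [ 0.4  0.9 -0.2] w 0.549 j6 1.11
```

```bash
python3 -m handwheel '[[[0,-0.0008,0,0,0,0],[0,0,-0.002,0,0,0],[0,0,-0.002,0,0,0],[0,0,0,0,0,0]]]'; python3 -c "
from h import *;tool()"; python3 -m handwheel '[[[0,0,-0.002,0,0,0],[0,0,-0.001,0,0,0],[0,0,0,0,0,0]]]'; python3 -c "
from h import *;tool()"
```

```text
time: 22.0
tool_pos: [0.5345, -0.0084, 0.1211]
tool_rot: [-0.0, 0.988, 0.152, -0.0]
contact_force: [0.1, 0.7, -1.4]
gripper_width: 0.553
grasp_force: 61.7
t 22.0 pos [ 0.5345 -0.0084  0.1211] phi -72.5 tilt [-0.0007  0.0001] F [ 0.1  0.7 -1.4] w 0.553 j6 1.11
time: 22.25
tool_pos: [0.5346, -0.0084, 0.1182]
tool_rot: [-0.0, 0.988, 0.152, -0.0]
contact_force: [0.2, 1.2, -0.8]
gripper_width: 0.549
grasp_force: 61.7
t 22.25 pos [ 0.5346 -0.0084  0.1182] phi -72.5 tilt [-0.0006  0.0001] F [ 0.2  1.2 -0.8] w 0.549 j6 1.11
```

```bash
python3 -m handwheel '[[[0,0,-0.001,0,0,0],[0,0,-0.001,0,0,0],[0,0,0,0,0,0]]]'; python3 -c "
from h import *;tool()"; python3 -m handwheel '[[[0,0,-0.001,0,0,0],[0,0,0,0,0,0]]]'; python3 -c "
from h import *;tool()"
```

```text
time: 22.5
tool_pos: [0.5347, -0.0085, 0.1164]
tool_rot: [-0.0, 0.988, 0.152, -0.0]
contact_force: [0.3, -0.8, -1.4]
gripper_width: 0.546
grasp_force: 61.7
t 22.5 pos [ 0.5347 -0.0085  0.1164] phi -72.5 tilt [-0.0003  0.0001] F [ 0.3 -0.8 -1.4] w 0.546 j6 1.11
time: 22.67
tool_pos: [0.5347, -0.0085, 0.1154]
tool_rot: [-0.0, 0.988, 0.152, -0.0]
contact_force: [-0.5, 1.1, -1.1]
gripper_width: 0.55
grasp_force: 61.7
t 22.67 pos [ 0.5347 -0.0085  0.1154] phi -72.5 tilt [-0.0002  0.0001] F [-0.5  1.1 -1.1] w 0.55 j6 1.11
```

```bash
python3 -m handwheel '[[[0,0,-0.001,0,0,0],[0,0,-0.0015,0,0,0],[0,0,0,0,0,0]]]'; python3 -c "
from h import *;tool()"; python3 -m handwheel '[[[0,0,-0.0015,0,0,0],[0,0,-0.0015,0,0,0],[0,0,0,0,0,0]]]'; python3 -c "
from h import *;tool()"
```

```text
time: 22.92
tool_pos: [0.5346, -0.0085, 0.1127]
tool_rot: [-0.0, 0.988, 0.152, -0.0]
contact_force: [-0.1, 0.5, -2.0]
gripper_width: 0.547
grasp_force: 61.7
t 22.92 pos [ 0.5346 -0.0085  0.1127] phi -72.5 tilt [-0.0006  0.0001] F [-0.1  0.5 -2. ] w 0.547 j6 1.11
time: 23.17
tool_pos: [0.5345, -0.0085, 0.1096]
tool_rot: [-0.0, 0.988, 0.152, -0.0]
contact_force: [0.9, 0.4, -0.4]
gripper_width: 0.549
grasp_force: 61.7
t 23.17 pos [ 0.5345 -0.0085  0.1096] phi -72.5 tilt [-0.0007  0.0001] F [ 0.9  0.4 -0.4] w 0.549 j6 1.11
```

```bash
python3 -m handwheel '[[[0,0,-0.001,0,0,0],[0,0,-0.001,0,0,0],[0,0,0,0,0,0],[0,0,0,0,0,0]]]'; python3 -c "
from h import *;tool()"; python3 -m handwheel '[[[0,0,-0.0015,0,0,0],[0,0,-0.0015,0,0,0],[0,0,0,0,0,0],[0,0,0,0,0,0]]]'; python3 -c "
from h import *;tool()"
```

```text
time: 23.5
tool_pos: [0.535, -0.0085, 0.1083]
tool_rot: [0.0, 0.988, 0.152, 0.0]
contact_force: [0.1, -0.8, 0.6]
gripper_width: 0.553
grasp_force: 61.9
t 23.5 pos [ 0.535  -0.0085  0.1083] phi -72.5 tilt [ 0.0004 -0.    ] F [ 0.1 -0.8  0.6] w 0.553 j6 1.11
time: 23.83
tool_pos: [0.535, -0.0085, 0.1054]
tool_rot: [0.0, 0.988, 0.152, 0.0]
contact_force: [-0.7, 0.8, 4.1]
gripper_width: 0.555
grasp_force: 62.2
t 23.83 pos [ 0.535  -0.0085  0.1054] phi -72.5 tilt [ 0.0005 -0.    ] F [-0.7  0.8  4.1] w 0.555 j6 1.11
```

```bash
python3 -m handwheel '[[[0,0,-0.0015,0,0,0],[0,0,-0.0015,0,0,0],[0,0,-0.0012,0,0,0],[0,0,0,0,0,0],[0,0,0,0,0,0]]]'; python3 -c "
from h import *;tool()"; python3 -m handwheel '[[[0,0,-0.001,0,0,0],[0,0,-0.0008,0,0,0],[0,0,0,0,0,0],[0,0,0,0,0,0]]]'; python3 -c "
from h import *;tool()"
```

```text
time: 24.25
tool_pos: [0.5351, -0.0085, 0.1014]
tool_rot: [0.0, 0.988, 0.152, 0.0]
contact_force: [-1.8, 0.8, 6.1]
gripper_width: 0.548
grasp_force: 62.3
t 24.25 pos [ 0.5351 -0.0085  0.1014] phi -72.5 tilt [ 0.0005 -0.0001] F [-1.8  0.8  6.1] w 0.548 j6 1.11
time: 24.58
tool_pos: [0.5351, -0.0085, 0.0998]
tool_rot: [0.0, 0.988, 0.152, 0.0]
contact_force: [-2.8, 0.4, 6.1]
gripper_width: 0.547
grasp_force: 62.4
t 24.58 pos [ 0.5351 -0.0085  0.0998] phi -72.5 tilt [ 0.0005 -0.0001] F [-2.8  0.4  6.1] w 0.547 j6 1.11
```

```bash
python3 -m handwheel '[[[-0.0005,0,-0.0006,0,0,0],[0,0,0,0,0,0],[0,0,0,0,0,-4],[0,0,0,0,0,-4],[0,0,0,0,0,0],[0,0,0,0,0,0]]]'; python3 -c "
from h import *;tool();print(state()['ft_torque'].round(2))"
```

```text
time: 25.08
tool_pos: [0.5355, -0.0087, 0.0998]
tool_rot: [0.0, 0.997, 0.082, 0.001]
contact_force: [-1.4, 0.0, 5.9]
gripper_width: 0.547
grasp_force: 62.5
t 25.08 pos [ 0.5355 -0.0087  0.0998] phi -80.5 tilt [ 0.0028 -0.0004] F [-1.4  0.   5.9] w 0.547 j6 1.25
[ 0.07  0.19 -0.05]
```

```bash
python3 -m handwheel '[[[-0.0005,0,-0.0007,0,0,0],[0,0,0,0,0,-4],[0,0,0,0,0,-4],[0,0,0,0,0,-4],[0,0,0,0,0,0],[0,0,0,0,0,0]]]'; python3 -c "
from h import *;tool();print(state()['ft_torque'].round(2))"
```

```text
time: 25.58
tool_pos: [0.5354, -0.0088, 0.0994]
tool_rot: [0.0, 1.0, -0.022, 0.002]
contact_force: [-0.4, -0.6, 6.9]
gripper_width: 0.55
grasp_force: 62.6
t 25.58 pos [ 0.5354 -0.0088  0.0994] phi -92.5 tilt [ 0.0038 -0.0006] F [-0.4 -0.6  6.9] w 0.55 j6 1.46
[0.01 0.03 0.01]
```

```bash
python3 -m handwheel '[[[-0.0005,0,-0.0002,0,0,-4],[0,0,0,0,0,-5],[0,0,0,0,0,-5],[0,0,0,0,0,-5],[0,0,0,0,0,-5],[0,0,0,0,0,0],[0,0,0,0,0,0]]]'; python3 -c "
from h import *;tool();print(state()['ft_torque'].round(2))";  python3 -m handwheel '[[[0,0,0,0,0,-5],[0,0,0,0,0,-5],[0,0,0,0,0,-5],[0,0,0,0,0,-5],[0,0,0,0,0,-5],[0,0,0,0,0,-3],[0,0,0,0,0,0],[0,0,0,0,0,0]]]'; python3 -c "
from h import *;tool();print(state()['ft_torque'].round(2))"
```

```text
time: 26.17
tool_pos: [0.5349, -0.0088, 0.0992]
tool_rot: [-0.0, 0.973, -0.23, 0.002]
contact_force: [-0.1, -0.2, 7.4]
gripper_width: 0.551
grasp_force: 62.6
t 26.17 pos [ 0.5349 -0.0088  0.0992] phi -116.5 tilt [ 0.0039 -0.0007] F [-0.1 -0.2  7.4] w 0.551 j6 1.88
[ 0.01 -0.02 -0.07]
time: 26.83
tool_pos: [0.5349, -0.0088, 0.0992]
tool_rot: [-0.001, 0.889, -0.458, 0.002]
contact_force: [-0.4, 0.3, 7.1]
gripper_width: 0.55
grasp_force: 62.6
t 26.83 pos [ 0.5349 -0.0088  0.0992] phi -144.5 tilt [ 0.0039 -0.0008] F [-0.4  0.3  7.1] w 0.55 j6 2.37
[-0.04  0.01 -0.08]
```

```bash
python3 -m handwheel '[[[0,0,0.001,0,0,0],[0,0,0.001,0,0,0],[0,0,0.001,0,0,0],[0,0,0.001,0,0,0],[0,0,0,0,0,0],[0,0,0,0,0,0]]]'; python3 -c "
from h import *;tool()";  python3 -m handwheel '[[[0,0,0.001,0,0,0],[0,0,0,0,0,0],[0,0,0,0,0,0]]]'; python3 -c "
from h import *;tool();print(state()['ft_torque'].round(2))"
```

```text
time: 27.33
tool_pos: [0.5348, -0.0088, 0.1027]
tool_rot: [-0.001, 0.889, -0.458, 0.002]
contact_force: [2.0, -0.6, 5.4]
gripper_width: 0.546
grasp_force: 62.3
t 27.33 pos [ 0.5348 -0.0088  0.1027] phi -144.5 tilt [ 0.0038 -0.0006] F [ 2.  -0.6  5.4] w 0.546 j6 2.37
time: 27.58
tool_pos: [0.5344, -0.0087, 0.1034]
tool_rot: [-0.0, 0.889, -0.458, 0.001]
contact_force: [3.2, -0.3, 5.2]
gripper_width: 0.552
grasp_force: 62.3
t 27.58 pos [ 0.5344 -0.0087  0.1034] phi -144.5 tilt [ 0.0028 -0.0004] F [ 3.2 -0.3  5.2] w 0.552 j6 2.37
[-0.08 -0.59  0.01]
```

```bash
python3 -m handwheel '[[[0,0,0.0005,0,0,0],[0,0,0,0,0,0],[0,0,0,0,0,0]]]'; python3 -c "
from h import *;tool()"; python3 -m handwheel '[[[0,0,0,0,0,0],[0,0,0,0,0,0],[0,0,0,0,0,0],[0,0,0,0,0,0]]]' 0.75; python3 -m handwheel '[[[0,0,0.015,0,0,0],[0,0,0.02,0,0,0],[0,0,0.03,0,0,0],[0,0,0.03,0,0,0],[-0.01,-0.03,0,0,0,0],[-0.01,-0.035,0,0,0,0],[-0.01,-0.035,0,0,0,0],[-0.01,-0.035,0,0,0,0],[-0.01,-0.035,0,0,0,0],[-0.01,-0.035,0,0,0,0],[0,0,0,0,0,0],[0,0,0,0,0,0]]]'; python3 - <<'E'
from h import *
tool();D=avg("top",8);C=cloud("top",D)
print((C[215:237,278:304,2]*1000).round(0).astype(int))
a=cv2.resize(grab_frame("top")[0][200:250,265:315],(400,400),interpolation=cv2.INTER_CUBIC)
b=cv2.resize(grab_frame("scene")[0][170:220,225:275],(400,400),interpolation=cv2.INTER_CUBIC)
cv2.imwrite("pics/cap1.png",np.hstack([a,b]))
E
```

```text
time: 27.83
tool_pos: [0.5337, -0.0086, 0.1034]
tool_rot: [-0.0, 0.889, -0.458, 0.0]
contact_force: [2.6, -0.8, 5.3]
gripper_width: 0.553
grasp_force: 62.3
t 27.83 pos [ 0.5337 -0.0086  0.1034] phi -144.5 tilt [ 0.0011 -0.0001] F [ 2.6 -0.8  5.3] w 0.553 j6 2.37
time: 28.17
tool_pos: [0.5319, -0.0083, 0.1016]
tool_rot: [0.001, 0.889, -0.458, -0.002]
contact_force: [0.3, -0.2, -0.3]
gripper_width: 0.748
grasp_force: 0.0
time: 29.17
tool_pos: [0.4724, -0.2145, 0.1974]
tool_rot: [-0.0, 0.888, -0.46, -0.001]
contact_force: [-0.1, -0.4, 0.9]
gripper_width: 0.75
grasp_force: 0.0
t 29.17 pos [ 0.4724 -0.2145  0.1974] phi -144.7 tilt [-0.0013  0.0012] F [-0.1 -0.4  0.9] w 0.75 j6 1.96
[[ 36  36  37  37  69  71 127 129 129 130 129 129 129 129 128 129 127  71
   71  68  36  36  36  36  37  36]
 [ 36  38  37  71 127 127 129 130 129 129 131 130 129 129 130 130 130 131
   99  70  38  37  37  37  37  37]
 [ 37  38  71 128 128 129 132 129 128 126 122 123 123 121 127 130 128 130
  128  98  72  40  35  35  37  36]
 [ 34  39  70 127 128 129 129 128 114 123 128 126 122 125 125 123 128 129
  130 128  71
[... 1284 characters left out ...]
30 130 128
  127 126 114  70  70  44  38  37]
 [ 43  70  72  73  73  72 109 126 127 129 130 128 129 128 129 128 127 128
  118  71  72  71  70  41  37  37]
 [ 41  46  70  70  72  73  72  73 110 122 129 127 127 128 127 129 127 119
   72  71  71  69  43  39  38  36]
 [ 40  43  54  72  70  71  71  72  72  72  98  99 100 123 128 118  73  73
   71  70  70  45  39  37  37  37]
 [ 35  39  44  58  70  70  70  73  73  73  72  73  73  71 121  72  73  71
   70  70  45  41  39  37  36  36]
 [ 36  37  40  42  55  68  71  70  69  71  72  73  72  72  73  70  71  72
   68  45  40  38  36  38  37  36]
 [ 36  36  36  40  43  45  60  69  70  70  69  70  70  69  70  70  69  59
   45  41  39  37  37  36  37  36]]
```

View pics/cap1.png

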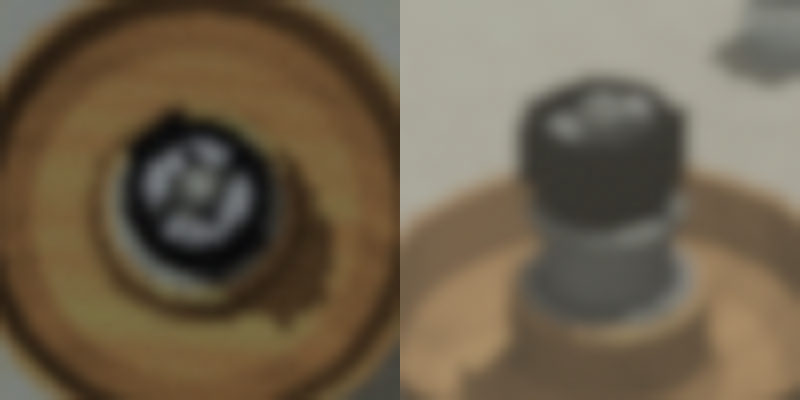

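The crops show the cap level on the spinner, centred at (200,190) left and (605,150) right, with the pin lying across its slot. Its top is at 129.5 mm, so its centre is at 115 mm, which matches the locked height.

```bash
python3 -c "
from plant import *;print(job_done())"
```

```text
the job is handed in; nothing more can be done
None
```

The bead spinner is back together and the job is handed in: spacer and washer are on, and the cap was turned 72° clockwise and sits at locked height (centre about 115 mm), with about 8 N the most read while pressing and about 30 s of the 72 s used.

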